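# Set the rotary table to its red mark against the backlash

## Task

Set the rotary table to the red mark with its backlash taken up: turn the black knob counter-clockwise until you feel the orange pointer rest gently against the brass stop pin, then bring the pointer clockwise up to the red mark, so that the last movement of the knob is clockwise, and let go. The pin is delicate: do not force the pointer against it, do not shift the red clip, and leave the vials and the small plate beside the table alone.

Things in the scene. Friction and masses are not known exactly. Their poses are not given: they have to be found in the camera images.
- pointer (a joint): Orange pointer on the hub of a fixed round grey table (200 mm across, 22 mm high, white graduated face), turning about the table's vertical axis. Value in rad, clockwise from above positive; 0 = its flank just touches the stop pin, so it cannot go lower. It stays where it is left and turns against a steady friction of 0.06 N m.
- knob (a joint): Turn of the black knob relative to the pointer, rad, clockwise from above positive. The knob is loose on the pointer by 0.3 rad (backlash): at 0 it drives the pointer clockwise (bar in line with pointer), at -0.3 it drives it counter-clockwise; in between it turns almost freely (0.012 N m) and the pointer stands still. It may be found anywhere in the play.
- mark_clip (a joint): Red mark clip on the rim of the table. Value in rad on the same scale as the pointer: the pointer is on the mark when both values are equal. Do not move it.
- knob_grip (a point): Point on the axis of knob, pointer and table, 70 mm above the worktop. The knob is a black bar 46 mm long, 13 mm thick, 48 to 85 mm above the worktop, on a collar of 21 mm radius; grip it across its thickness from above. x axis along the bar to its end with the orange line, z up. Hub and pin below end at 40 mm. Less than 1.4 rad of turning each way is needed: one grasp is enough.
- pointer_tip (a point): Tip of the orange pointer, 82 mm from the axis, 30 mm above the worktop. x axis outwards along the pointer.
- mark_point (a point): The place where the pointer's tip stands when it is on the red mark (82 mm from the axis, 30 mm above the worktop), straight inside the red clip. x axis outwards.
- stop_pin: Rigid brass pin, 8 mm in diameter, 18 mm high, 60 mm from the axis at the counter-clockwise end of the pointer's travel; origin at its foot, 22 mm above the worktop. The pointer counts as resting on it from 1 N held for 0.2 s; above 8 N the pin is damaged. 1 N on the pin is about 0.06 N m at the knob, on top of the pointer's friction.
- cap_vial_1: Small white vial with a blue cap, 27 mm in diameter, 56 mm high, loose beside the table; origin at the centre of its underside.
- small_vial: Small white vial with a red cap, 32 mm in diameter, 75 mm high, loose beside the table; origin at the centre of its underside.
- plate_hi: Small pale plate with four dark holes, 50 x 52 x 11 mm, loose beside the table; origin at the centre of its underside.
Things that resemble listed ones, but are neither listed nor needed, are in the scene too. There is more than one size of the part that bears pointer; the job needs the larger.

How it is judged:
By the outcome, as a careful person would: the job done as asked, in the order asked, and still so for the second after the job is handed in, with the robot touching nothing.
It also fails if it takes over 45 s, if anything falls off the work surface, if the arm or the gripper's body presses on something with over 40 N, if the wrist force passes 120 N, or if a joint passes its speed limit or range.

## Robot

A 6-joint arm with a two-finger parallel gripper is mounted at the origin on a cart in front of the work surface, level with it; the furniture and walls round the work are solid. World frame = base frame: x ahead of the robot, y to its left, z up, the work surface at z = 0. Lengths are in m, angles in rad, forces in N, time in s.
With the tool pointing down it reaches from about 0.3 to 0.75 m from the base axis. Payload 8.5 kg.
Tool frame: the origin (TCP) lies on the centre line of the jaws, within the pads' length; the fingertips stand 17 mm ahead of it and the grasp point (between the pads) lies 2 mm behind it (arm.finger_overhang is the distance from the TCP to the fingertips, in m); y points along the fingers, z is the direction in which the jaws open and shut, and the axes are right-handed (so a half turn about y gives the same grasp; the last joint's range is limited). The gripper opens to 88 mm and grips with 3 to 60 N. Pads are 18 mm wide; open, the fingers measure 123 mm over their backs; the gripper's body (75 mm by 187 mm) begins 45 mm behind the grasp point.
Start: joints at [-1.562, 0.381, 1.297, -0, 1.464, -0.215], TCP at [0.122, -0.536, 0.256] pointing down, gripper open.
Joint ranges: [-3.11, 3.11], [-0.89, 2.33], [0.22, 2.48], [-1.42, 4.56], [0.17, 2.85], [-2.88, 2.88]. Speed limits (rad/s): [2.39, 2.39, 3.14, 3.14, 3.14, 3.14].

## Interface

Orientations are given as a unit quaternion [w, x, y, z].
In Python, from plant import arm gives the robot as it stands. The module is installed in compiled form; this text tells all that it offers.
- The arm moves only by the shell command python3 -m creep 'ROWS'. ROWS is JSON, a list of rows, each a list of 7 numbers: the turn, a rotation vector about the tool's x, y, z as a fraction of full scale, then the shift along the tool's x, y, z as a fraction of full scale, then the closure, from -1 (fully open) to 1 (shut), so that 0 is half open. A call has 1 to 10 rows; each row shifts and turns the pose as measured when the row begins, along the tool's axes as they then stand; what a row does not reach is not made up. Full scale, the value 1, is 300 mm for a shift and 2 pi rad for a turn. A row lasts 1/12 s, in which the tool goes at most 41.7 mm and 7.16 degrees, less where a joint would pass 70% of its speed; a pose out of reach is approached as far as the arm can. A call with a number of a shift or a turn outside -1 to 1 is refused whole. A call with a gripper value outside its range is refused whole. The fingers move at their own pace and stop on an object; the grip force is fixed at half the most. Time passes only in rows, so rows that do not move let the fingers close. It gives the time, the measured TCP pose, the force and the opening at its end, in the units of the state.
- arm.read_state(): the state, without advancing time (a new reading comes with each control period).
- arm.grab_frame(name): name is "side" or "top"; returns the picture (400x640x3 uint8, red, green, blue); there is no depth.
- arm.calibration(name): a dict with "vfov" (degrees; the focal length in pixels is half the picture's height over the tangent of half this angle, whatever the lens; pixels are square), "cx", "cy" (the principal point, pixels), "xyz" and "attitude" of the camera in the world. Camera axes: x right, y up, looking along -z (the intrinsics and any distortion apply to the point x, -y, -z); pixel columns grow to the right and rows downward; lengths in m; the calibration is good to about 2 mm. A picture is of the moment at which its call begins. calibration takes no time and is no camera call.
- arm.sign_off(): hands the job in, once; it reports no verdict.
The state is a dict: "clock": time; "joint_pos": joint angles; "joint_velocities": joint speeds; "tau": joint torques, N m; "eef_pos": TCP position; "ee_rot": TCP orientation; "force": force on the tool from outside, world axes, zero at the start; "wrist_torque": the same for the moment, N m; "finger_gap": opening from 0.0 (shut) to 1.0 (fully open).
Only numpy, scipy, OpenCV 4.12 (cv2) and the standard library are available. Lean on these libraries where they do the work, as an engineer would, in place of code of your own. Each camera call takes 0.05 s, during which the arm holds its last target.

## Working session

There is one attempt and no reset: what is moved stays moved. The work goes in short steps, Python scripts to look and compute and a shell command to move; the robot and the scene stay as the last step left them, time stands still between calls to the robot, and variables do not carry over. Pictures are saved under pics/ and viewed, and the job is handed in when it is done.

```bash
mkdir -p pics; python3 - <<'E'
from plant import arm
import cv2
for n in("side","top"):
    im=arm.grab_frame(n); cv2.imwrite(f"pics/{n}0.png",im[:,:,::-1]); print(n,arm.calibration(n))
print(arm.read_state(), arm.finger_overhang)
E
```

```text
side {'vfov': 53.57917963978553, 'cx': 316.4688390732089, 'cy': 199.76521314415135, 'xyz': array([0.17007995, 0.81010415, 0.44834843]), 'attitude': array([-0.26355876, -0.16345599,  0.500079  ,  0.80854184])}
top {'vfov': 51.78240369557108, 'cx': 315.88185824635457, 'cy': 198.40555166125492, 'xyz': array([0.50217449, 0.18258916, 0.93313839]), 'attitude': array([ 0.70880428,  0.04220994, -0.04039741, -0.70298141])}
{'clock': 0.1, 'joint_pos': array([-1.56228156e+00,  3.81101283e-01,  1.29814757e+00, -1.06730777e-05,
        1.46360973e+00, -2.15307987e-01]), 'joint_velocities': array([-0.00030768, -0.00301934, -0.00182635, -0.00011936,  0.00029839,
        0.00027938]), 'tau': array([ 4.18545227e-03, -4.38648891e+01, -2.24908751e+01,  7.14945467e-02,
        3.42425541e-02, -7.56077407e-05]), 'eef_pos': array([ 0.1220662 , -0.53604584,  0.2552268 ]), 'ee_rot': array([ 0.07901107, -0.07892614,  0.70312883, -0.70223769]), 'force': array([ 0.15467177, -0.15349656,  0.11508124]), 'wrist_torque': array([ 0.00919693, -0.03786536,  0.00674509]), 'finger_gap': 0.9999971049589641} 0.017
```

View pics/side0.png

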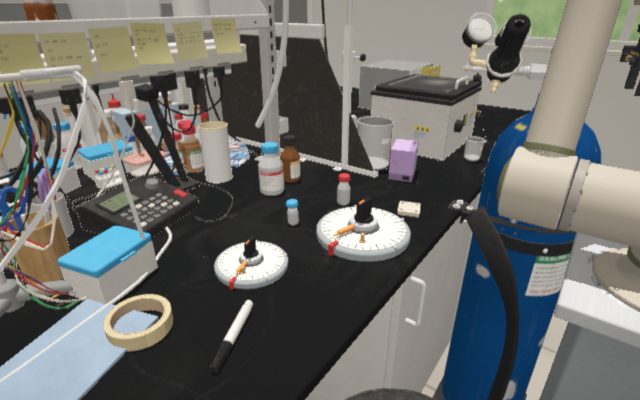

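View pics/top0.png

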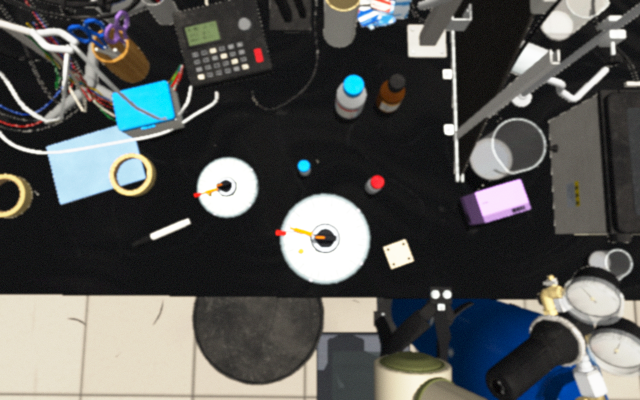

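The top view shows two tables, one at pixel (228,187) and one at (325,238). The one at (325,238) is clearly the larger, so it fits the description. I'll confirm that in an enlarged crop.

```bash
cat > h.py <<'E'
import numpy as np,cv2
from plant import arm
from scipy.spatial.transform import Rotation as R
def rot(q): return R.from_quat([q[1],q[2],q[3],q[0]]).as_matrix()
def ray(n,u,v):
    c=arm.calibration(n); f=200/np.tan(np.radians(c['vfov']/2))
    d=rot(c['attitude'])@np.array([(u-c['cx'])/f,-(v-c['cy'])/f,-1]); return c['xyz'],d
def plane(n,u,v,z):
    o,d=ray(n,u,v); return o+d*(z-o[2])/d[2]
def proj(n,p):
    c=arm.calibration(n); f=200/np.tan(np.radians(c['vfov']/2))
    q=rot(c['attitude']).T@(np.array(p)-c['xyz']); return c['cx']-f*q[0]/q[2],c['cy']+f*q[1]/q[2]
def tri(u1,u2):
    (a,d),(b,e)=ray('top',*u1),ray('side',*u2)
    s=np.linalg.lstsq(np.c_[d,-e],b-a,rcond=None)[0]; p,q=a+d*s[0],b+e*s[1]; return (p+q)/2,np.linalg.norm(p-q)
E
python3 - <<'E'
from h import *
t=cv2.imread('pics/top0.png');s=cv2.imread('pics/side0.png')
cv2.imwrite('pics/tc.png',cv2.resize(t[185:295,265:425],None,fx=5,fy=5,interpolation=cv2.INTER_CUBIC))
cv2.imwrite('pics/sc.png',cv2.resize(s[170:270,300:430],None,fx=6,fy=6,interpolation=cv2.INTER_CUBIC))
g=t.min(axis=2)>140
n,l,st,ce=cv2.connectedComponentsWithStats(g.astype(np.uint8))
for i in range(1,n):
    if st[i,4]>800 and 100<ce[i][1]<290:
        c=max(cv2.findContours((l==i).astype(np.uint8),0,1)[0],key=cv2.contourArea)
        e=cv2.fitEllipse(cv2.convexHull(c)); print(e,plane('top',*e[0],.022), st[i])
E
```

```text
((508.4081115722656, 149.3626708984375), (56.122657775878906, 79.0501480102539), 64.41524505615234) [ 0.72407166 -0.24797441  0.022     ] [ 470  118   76   61 1549]
((56.119529724121094, 164.76121520996094), (77.22390747070312, 292.5921936035156), 84.44165802001953) [0.6806557  0.77072717 0.022     ] [   0  126  173   78 5564]
((227.04750061035156, 187.0164031982422), (59.10050964355469, 61.02181625366211), 55.81377410888672) [0.6331681  0.38410658 0.022     ] [ 197  158   60   59 2664]
((502.3219299316406, 201.00808715820312), (43.03641891479492, 56.81524658203125), 78.94213104248047) [ 0.60669912 -0.22905992  0.022     ] [ 475  179   55   43 1451]
((324.74755859375, 238.37860107421875), (89.11549377441406, 89.60691833496094), 162.25575256347656) [0.52072074 0.16512108 0.022     ] [ 281  194   89   90 5908]
```

View pics/tc.png

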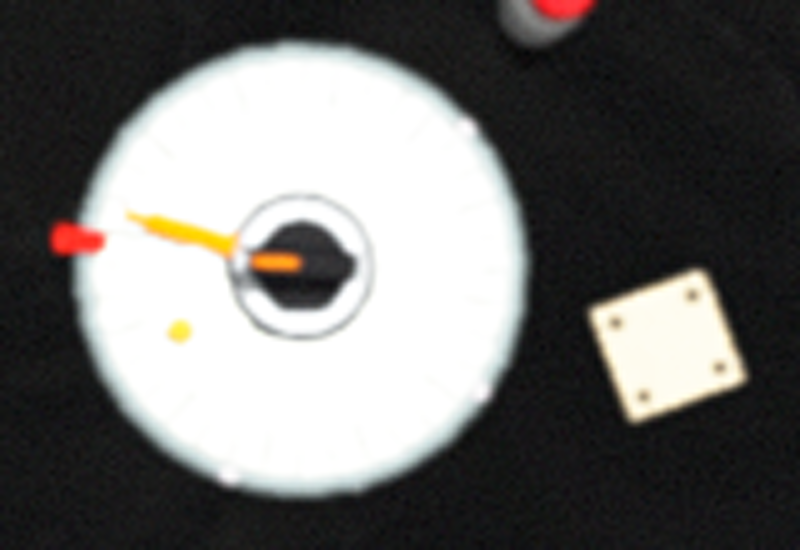

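View pics/sc.png

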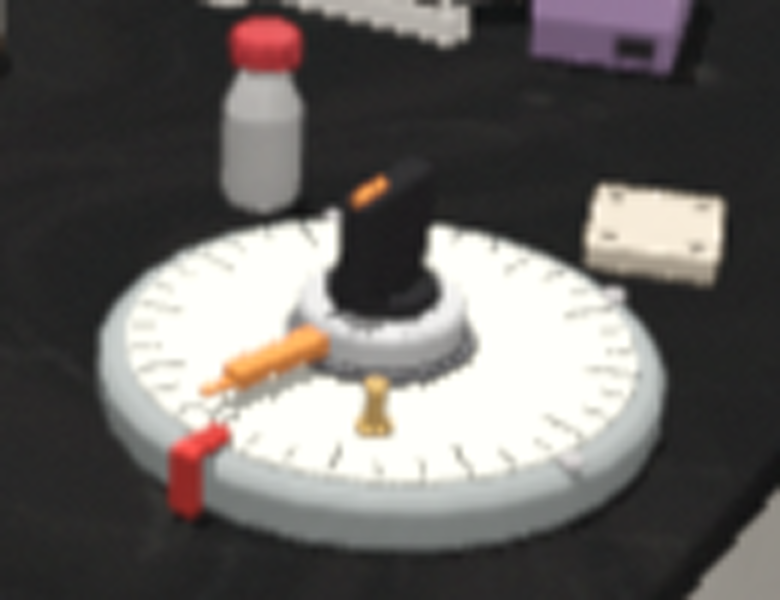

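```bash
cat > meas.py <<'E'
from h import *
def meas(tag,show=True):
    t=arm.grab_frame('top')[:,:,::-1].copy(); s=arm.grab_frame('side')[:,:,::-1].copy()
    cv2.imwrite(f'pics/top_{tag}.png',t);cv2.imwrite(f'pics/side_{tag}.png',s)
    return t,s
def blobs(im,lo,hi,roi,smin=100,vmin=80,amin=3):
    h=cv2.cvtColor(im,cv2.COLOR_BGR2HSV); x0,y0,x1,y1=roi
    m=cv2.inRange(h,(lo,smin,vmin),(hi,255,255)); k=np.zeros_like(m);k[y0:y1,x0:x1]=m[y0:y1,x0:x1]
    n,l,st,ce=cv2.connectedComponentsWithStats(k)
    out=[]
    for i in range(1,n):
        if st[i,4]>=amin:
            v,u=np.nonzero(l==i); out.append((np.c_[u,v],ce[i],st[i,4]))
    return out
E
python3 - <<'E'
from meas import *
t=cv2.imread('pics/top0.png');s=cv2.imread('pics/side0.png')
C=np.array([.5207,.1651])
for nm,im,roi in(('top',t,(268,190,372,285)),('side',s,(310,190,415,262))):
  for lo,hi,c in((0,6,'red'),(7,19,'or'),(20,34,'yel')):
    for p,ce,a in blobs(im,lo,hi,roi):
        print(nm,c,a,ce.round(1),p.min(0),p.max(0))
T=t
for c,z in(((277,233),.03),((279,233),.035)): pass
def ang(p): return np.degrees(np.arctan2(p[1]-C[1],p[0]-C[0]))
# table centre from face ellipse in side view too
g=(s.min(axis=2)>175); g[:, :300]=0; g[:,420:]=0; g[:195]=0; g[262:]=0
c=max(cv2.findContours(g.astype(np.uint8),0,1)[0],key=cv2.contourArea); e=cv2.fitEllipse(cv2.convexHull(c)); print('side ell',e)
print('predicted C in side',proj('side',[*C,.022]), proj('side',[*C,.085]),proj('top',[*C,.085]))
E
```

```text
top red 63 [279.4 232.4] [275 229] [285 235]
top or 4 [309.5 235.2] [308 235] [311 236]
top or 50 [320.1 237. ] [315 235] [325 239]
top yel 65 [302.  231.1] [291 228] [311 235]
top yel 14 [300.5 250.7] [299 249] [302 252]
side red 91 [331.5 247.7] [328 241] [337 255]
side or 25 [361.  201.4] [358 199] [364 204]
side or 100 [345.  229.6] [334 224] [354 235]
side or 22 [362.3 237.5] [361 233] [364 241]
side yel 3 [360.3 240.7] [360 240] [361 241]
side ell ((363.0350036621094, 229.98081970214844), (47.7675666809082, 91.99545288085938), 93.611572265625)
predicted C in side (np.float64(362.35699983424405), np.float64(226.41175079152103)) (np.float64(363.92160929113106), np.float64(199.87724495010954)) (np.float64(325.35081423787045), np.float64(237.76527463793792))
```

```bash
python3 - <<'E'
from meas import *
t=cv2.imread('pics/top0.png');s=cv2.imread('pics/side0.png')
C=np.array([.5207,.1651])
def rep(nm,im,roi,lo,hi,z,am):
  for p,ce,a in blobs(im,lo,hi,roi,amin=am):
    w=np.array([plane(nm,u,v,z)[:2] for u,v in p])-C
    m=w.mean(0); r=np.hypot(*w.T)
    d=np.linalg.svd(w-m)[2][0]; d*=np.sign(d@m)
    far=w[r>=np.percentile(r,80)].mean(0); near=w[r<=np.percentile(r,25)].mean(0)
    A=lambda q:np.degrees(np.arctan2(q[1],q[0])).round(1)
    print(nm,lo,z,'centroid r',np.hypot(*m).round(4),'ang',A(m),'axis',A(d),'far',A(far),'near',A(near),'rmin/max',r.min().round(3),r.max().round(3))
top=(268,190,372,285);sd=(310,190,415,262)
rep('top',t,(286,190,313,285),7,34,.031,10)
rep('top',t,(313,190,340,285),7,34,.085,10)
rep('top',t,top,0,6,.027,10)
rep('top',t,top,0,6,.022,10)
rep('side',s,(310,222,356,262),7,34,.030,10)
rep('side',s,(356,190,372,210),7,34,.085,10)
rep('side',s,(310,190,340,247),0,6,.027,5)
print(arm.read_state()['clock'])
E
```

```text
top 7 0.031 centroid r 0.0518 ang 73.5 axis 73.5 far 73.7 near 73.8 rmin/max 0.031 0.077
top 7 0.031 centroid r 0.0593 ang 117.4 axis 86.4 far 116.5 near 117.0 rmin/max 0.056 0.064
top 7 0.085 centroid r 0.0109 ang 81.8 axis 89.1 far 84.0 near 71.8 rmin/max 0.001 0.022
top 0 0.027 centroid r 0.1004 ang 83.0 axis 82.1 far 83.4 near 83.2 rmin/max 0.088 0.111
top 0 0.022 centroid r 0.1009 ang 83.0 axis 82.1 far 83.4 near 83.1 rmin/max 0.088 0.111
side 7 0.03 centroid r 0.0467 ang 70.4 axis 79.0 far 73.2 near 63.9 rmin/max 0.023 0.078
side 7 0.085 centroid r 0.0098 ang 82.4 axis 98.8 far 90.9 near 51.8 rmin/max 0.001 0.022
side 0 0.027 centroid r 0.0996 ang 84.9 axis 84.8 far 84.8 near 84.9 rmin/max 0.087 0.112
0.1
```

```bash
python3 - <<'E'
from h import *
st=arm.read_state()
for n in('top','side'):
    print(n,'tcp',np.round(proj(n,st['eef_pos']),0),'base0',np.round(proj(n,[0,0,0]),0),'base.3',np.round(proj(n,[0,0,.3]),0))
M=rot(st['ee_rot']);print(M.round(3))
for u,v in((440,293),(600,300),(527,370),(500,205),(460,180),(320,60),(505,150)): print((u,v),plane('top',u,v,0)[:2].round(2),plane('top',u,v,.15)[:2].round(2))
E
```

```text
top tcp [787. 502.] base0 [402. 488.] base.3 [446. 614.]
side tcp [636.  85.] base0 [667. 287.] base.3 [750. 119.]
[[-0.975 -0.     0.222]
 [-0.222  0.001 -0.975]
 [-0.    -1.    -0.001]]
(440, 293) [ 0.4  -0.09] [ 0.42 -0.05]
(600, 300) [ 0.39 -0.45] [ 0.41 -0.34]
(527, 370) [ 0.24 -0.28] [ 0.28 -0.2 ]
(500, 205) [ 0.6  -0.23] [ 0.58 -0.17]
(460, 180) [ 0.66 -0.14] [ 0.63 -0.09]
(320, 60) [0.94 0.18] [0.87 0.18]
(505, 150) [ 0.73 -0.25] [ 0.69 -0.18]
```

```bash
python3 - <<'E'
import cv2
s=cv2.imread('pics/side0.png');cv2.imwrite('pics/sr.png',cv2.resize(s[0:220,330:640],None,fx=2.5,fy=2.5,interpolation=cv2.INTER_CUBIC))
E
```

```text
(no output)
```

View pics/sr.png

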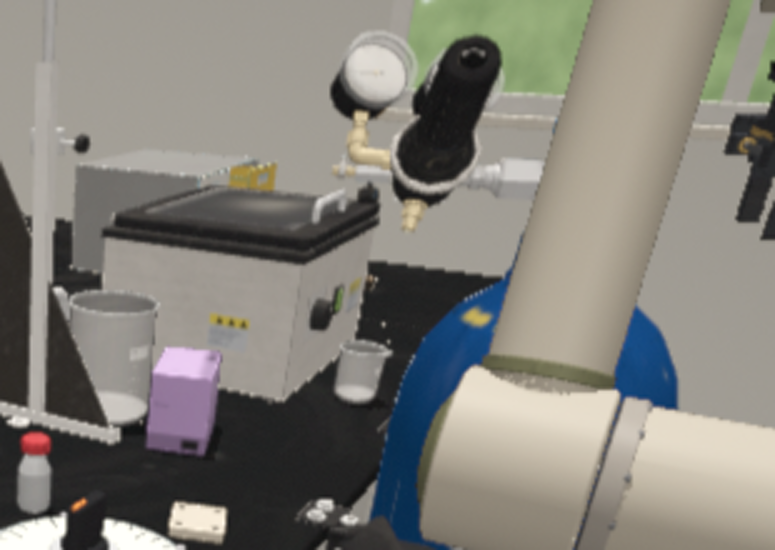

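```bash
python3 - <<'E'
from h import *
t=cv2.imread('pics/top0.png');cv2.imwrite('pics/tr.png',cv2.resize(t[230:400,370:640],None,fx=2.9,fy=2.9,interpolation=cv2.INTER_CUBIC))
for nm,a,b in(('gauge1',(595,297),(480,28)),('gauge2',(612,345),(480,28)),('brass low',(548,297),(494,90)),('knob end',(500,383),(519,22)),('knob end',(505,380),(520,25)),('knob base',(545,350),(503,65)),('clamp',(441,294),(463,206)),('right fitting',(590,375),(538,70))):
    p,e=tri(a,b);print(nm,p.round(3),e.round(3))
E
```

```text
gauge1 [ 0.441 -0.173  0.397] 0.002
gauge2 [ 0.412 -0.167  0.408] 0.055
brass low [ 0.408 -0.195  0.259] 0.035
knob end [ 0.339 -0.04   0.415] 0.005
knob end [ 0.339 -0.049  0.409] 0.007
knob base [ 0.365 -0.139  0.33 ] 0.01
clamp [ 0.395 -0.096 -0.001] 0.012
right fitting [ 0.317 -0.215  0.312] 0.01
```

View pics/tr.png

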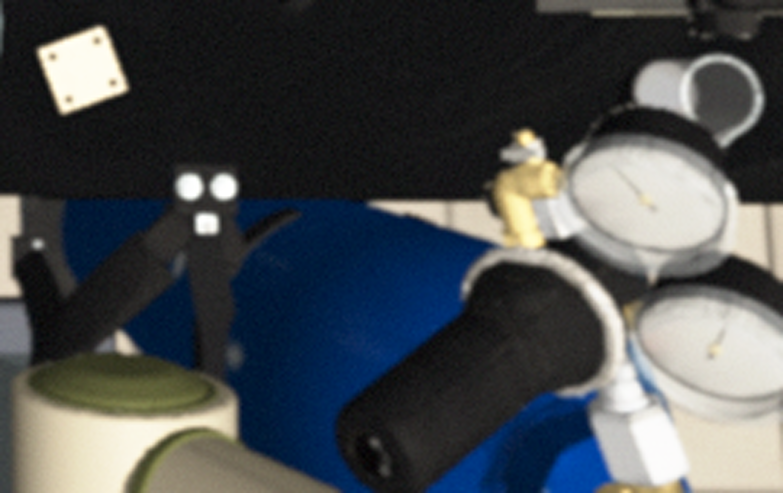

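The top view shows a gas regulator (gauges near (595,297), black knob near (500,380)). It triangulates to about x 0.3 to 0.47, y −0.25 to −0.03, z up to about 0.43, which puts it between the arm and the table. I'll lift well above it first, then swing over.

```bash
python3 -m creep '[[0,0,0,0,-0.13,0,-1],[0,0,0,0,-0.13,0,-1],[0,0,0,0,-0.13,0,-1],[0,0,0,0,-0.13,0,-1],[0,0,0,0,-0.13,0,-1],[0,0,0,0,-0.13,0,-1],[0,0,0,0,-0.13,0,-1],[0,0,0,0,-0.13,0,-1],[0,0,0,0,-0.13,0,-1]]'; python3 -c "
from plant import arm;print(arm.read_state()['joint_pos'].round(2))"
```

```text
clock: 0.85
eef_pos: [0.1198, -0.5259, 0.5914]
ee_rot: [0.08, -0.077, 0.712, -0.693]
force: [-11.4, -5.8, 12.3]
finger_gap: 0.997
[-1.57  0.45  0.22  0.    2.5  -0.22]
```

```bash
python3 -m creep '[[0,0,0,0,0.05,-0.1,-1],[0,0,0,0,0,-0.1,-1],[0,0,0,0,0,0,-1]]'; python3 - <<'E'
from h import *
s=arm.read_state();print(s['joint_pos'].round(3),s['force'].round(1));print(rot(s['ee_rot']).round(3))
cv2.imwrite('pics/s1.png',arm.grab_frame('side')[:,:,::-1])
E
```

```text
clock: 1.1
eef_pos: [0.1072, -0.4724, 0.5794]
ee_rot: [0.081, -0.077, 0.715, -0.69]
force: [-0.1, -0.0, 1.1]
finger_gap: 0.999
[-1.593e+00  2.890e-01  5.210e-01  1.000e-03  2.367e+00 -2.450e-01] [-0.1 -0.   1.1]
[[-0.975  0.001  0.222]
 [-0.222  0.035 -0.974]
 [-0.009 -0.999 -0.034]]
```

View pics/s1.png

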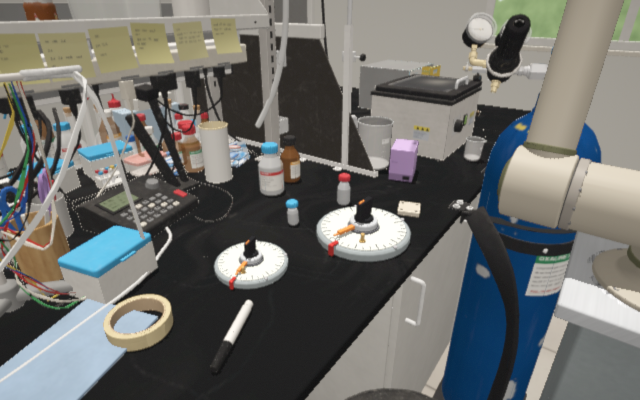

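```bash
python3 -m creep '[[0.0057,-0.011,0,-0.113,0,-0.004,-1],[0,-0.011,0,-0.113,0,-0.004,-1],[0,-0.011,0,-0.113,0,-0.004,-1],[0,-0.011,0,-0.113,0,-0.004,-1],[0,-0.011,0,-0.113,0,-0.004,-1],[0,-0.011,0,-0.113,0,-0.004,-1],[0,-0.011,0,-0.113,0,-0.004,-1],[0,-0.011,0,-0.113,0,-0.004,-1]]'; python3 - <<'E'
from h import *
s=arm.read_state();print(s['joint_pos'].round(3),s['force'].round(1));print(rot(s['ee_rot']).round(3))
p=s['eef_pos'];print(np.hypot(p[0],p[1]),np.degrees(np.arctan2(p[1],p[0])))
cv2.imwrite('pics/s2.png',arm.grab_frame('side')[:,:,::-1])
E
```

```text
clock: 1.82
eef_pos: [0.3503, -0.3516, 0.5746]
ee_rot: [0.275, -0.267, 0.656, -0.65]
force: [0.8, -0.1, -0.1]
finger_gap: 0.998
[-1.032  0.295  0.527  0.018  2.326 -0.236] [ 0.8 -0.1 -0.1]
[[-0.706  0.008  0.708]
 [-0.708  0.012 -0.706]
 [-0.014 -1.    -0.003]]
0.4963518311573765 -45.10489819682332
```

View pics/s2.png

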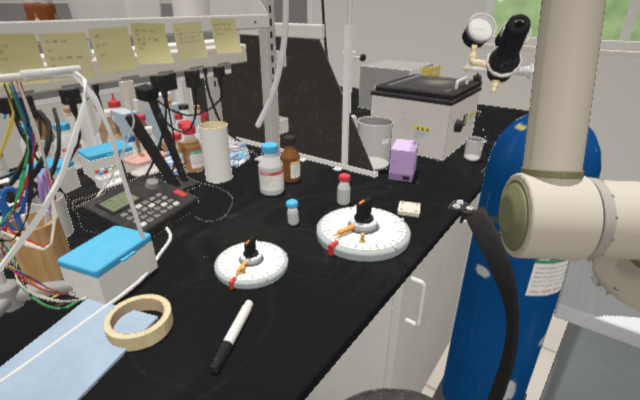

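```bash
python3 -m creep '[[0,-0.011,0,-0.113,-0.02,-0.004,-1],[0,-0.011,0,-0.113,0,-0.004,-1],[0,-0.011,0,-0.113,0,-0.004,-1],[0,-0.011,0,-0.113,0,-0.004,-1],[0,-0.011,0,-0.113,0,-0.004,-1],[0,-0.011,0,-0.113,0,-0.004,-1],[0,-0.011,0,-0.113,0,-0.004,-1],[0,-0.011,0,-0.113,0,-0.004,-1]]'; python3 - <<'E'
from h import *
s=arm.read_state();print(s['joint_pos'].round(3),s['force'].round(1));print(rot(s['ee_rot']).round(3))
p=s['eef_pos'];print(np.hypot(p[0],p[1]),np.degrees(np.arctan2(p[1],p[0])))
cv2.imwrite('pics/s3.png',arm.grab_frame('side')[:,:,::-1])
E
```

```text
clock: 2.53
eef_pos: [0.4929, -0.1098, 0.5782]
ee_rot: [0.452, -0.443, 0.553, -0.542]
force: [0.4, -0.3, 0.5]
finger_gap: 1.001
[-0.462  0.321  0.476  0.025  2.354 -0.244] [ 0.4 -0.3  0.5]
[[-0.2   -0.     0.98 ]
 [-0.98   0.02  -0.2  ]
 [-0.02  -1.    -0.004]]
0.504976046869142 -12.556463057521537
```

View pics/s3.png

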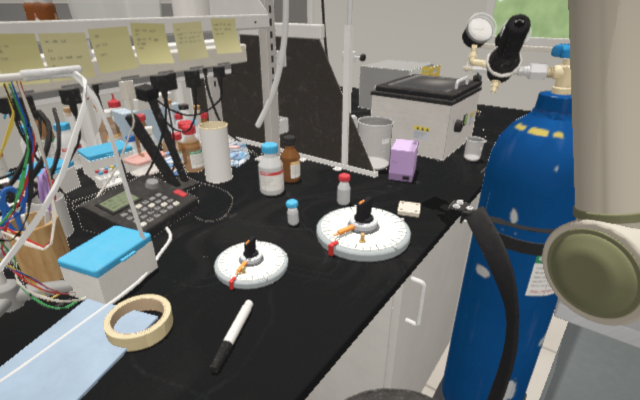

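```bash
python3 -m creep '[[0,-0.011,0,-0.113,0,-0.004,-1],[0,-0.011,0,-0.113,0,-0.004,-1],[0,-0.011,0,-0.113,0,-0.004,-1],[0,-0.011,0,-0.113,0,-0.004,-1],[0,-0.011,0,-0.113,0,-0.004,-1],[0,-0.011,0,-0.113,0,-0.004,-1],[0,-0.005,0,-0.09,0,0,-1],[0,0,0,0,0,0,-1]]'; cat > st.py <<'E'
from h import *
s=arm.read_state();print(s['joint_pos'].round(3),s['force'].round(1),s['wrist_torque'].round(3),s['finger_gap']);M=rot(s['ee_rot']);print(M.round(4))
C=np.array([.5207,.1651]);p=s['eef_pos'];print(s['clock'],p.round(4))
d=np.r_[C,.071]-p
print('world d',d.round(4),'rows tool',(M.T@d/.3).round(4),'z yaw',np.degrees(np.arctan2(M[1,2],M[0,2])).round(2))
# tilt fix rotvec in tool
c=np.cross(M[:,1],[0,0,-1]);print('tilt fix',(M.T@c/(2*np.pi)).round(4))
E
python3 st.py
```

```text
clock: 3.25
eef_pos: [0.4912, 0.1341, 0.5777]
ee_rot: [0.569, -0.56, 0.433, -0.418]
force: [-0.2, -0.1, 0.7]
finger_gap: 1.005
[ 0.023  0.329  0.465  0.033  2.355 -0.233] [-0.2 -0.1  0.7] [ 0.011 -0.117  0.011] 1.0049662622296525
[[ 0.2753 -0.0088  0.9613]
 [-0.961   0.0232  0.2754]
 [-0.0247 -0.9997 -0.002 ]]
3.25 [0.4912 0.1341 0.5777]
world d [ 0.0295  0.031  -0.5067] rows tool [-0.0305  1.6901  0.1264] z yaw 15.99
tilt fix [ 0.0003 -0.     -0.0039]
```

```bash
python3 -m creep '[[0,0.0132,-0.0039,-0.03,0.1,0.1264,-1],[0,0.0132,0,0,0.13,0,-1],[0,0.0132,0,0,0.13,0,-1],[0,0.0132,0,0,0.13,0,-1],[0,0,0,0,0.13,0,-1],[0,0,0,0,0.13,0,-1],[0,0,0,0,0.13,0,-1],[0,0,0,0,0.13,0,-1],[0,0,0,0,0.13,0,-1],[0,0,0,0,0,0,-1]]';python3 st.py
```

```text
clock: 4.08
eef_pos: [0.5305, 0.1476, 0.2214]
ee_rot: [-0.48, 0.482, -0.518, 0.519]
force: [-0.8, 0.1, -0.9]
finger_gap: 1.002
[ 0.058  0.409  1.354 -0.003  1.379  0.133] [-0.8  0.1 -0.9] [-0.017 -0.056  0.041] 1.001861381527155
[[-7.520e-02 -8.000e-04  9.972e-01]
 [-9.972e-01 -2.700e-03 -7.520e-02]
 [ 2.800e-03 -1.000e+00 -6.000e-04]]
4.0833 [0.5305 0.1476 0.2214]
world d [-0.0098  0.0175 -0.1504] rows tool [-0.057   0.5014 -0.0367] z yaw -4.31
tilt fix [0.0001 0.     0.0004]
```

```bash
python3 -m creep '[[0,0,0,-0.057,0.05,-0.0367,-1],[0,0,0,0,0.08,0,-1],[0,0,0,0,0,0,-1]]';python3 st.py; python3 - <<'E'
from meas import *
t,s=meas('pre')
cv2.imwrite('pics/pre.png',cv2.resize(s[100:280,260:460],None,fx=3.3,fy=3.3))
E
```

```text
clock: 4.33
eef_pos: [0.5242, 0.1644, 0.1831]
ee_rot: [-0.479, 0.481, -0.519, 0.52]
force: [0.3, -0.2, 0.4]
finger_gap: 1.004
[ 0.09   0.443  1.418 -0.003  1.281  0.17 ] [ 0.3 -0.2  0.4] [-0.05  -0.101 -0.016] 1.0043231898816085
[[-7.920e-02 -7.000e-04  9.969e-01]
 [-9.969e-01 -3.000e-03 -7.920e-02]
 [ 3.000e-03 -1.000e+00 -4.000e-04]]
4.3333 [0.5242 0.1644 0.1831]
world d [-0.0035  0.0007 -0.1121] rows tool [-0.0027  0.3737 -0.0118] z yaw -4.54
tilt fix [ 0.0001 -0.      0.0005]
```

View pics/pre.png

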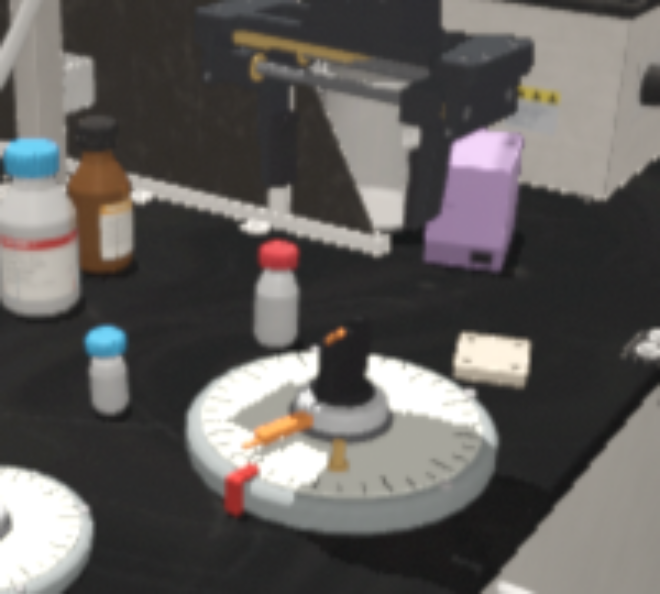

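View pics/top_pre.png

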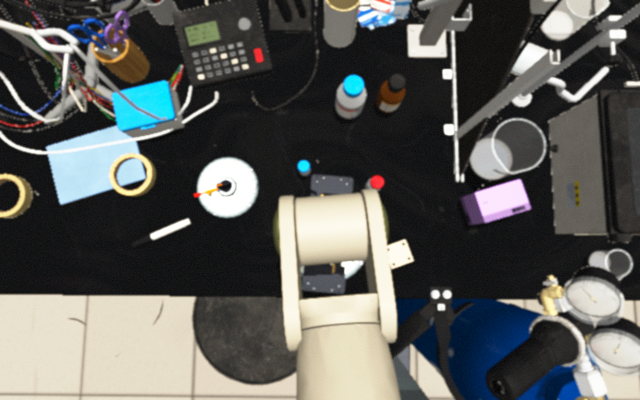

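```bash
python3 -m creep '[[0,0,0.0005,-0.003,0.1,-0.012,-1],[0,0,0,0,0.1,0,-1],[0,0,0,0,0.1,0,-1],[0,0,0,0,0,0,-1]]';python3 st.py
```

```text
clock: 4.77
eef_pos: [0.5312, 0.1651, 0.1055]
ee_rot: [-0.487, 0.472, -0.514, 0.526]
force: [-0.0, -0.4, -0.4]
finger_gap: 1.003
[8.800e-02 5.350e-01 1.516e+00 1.000e-03 1.063e+00 1.690e-01] [-0.  -0.4 -0.4] [-0.035 -0.041  0.001] 1.0029295913603034
[[-0.0809  0.0271  0.9964]
 [-0.9967  0.0028 -0.081 ]
 [-0.005  -0.9996  0.0268]]
4.7667 [0.5312 0.1651 0.1055]
world d [-0.0105 -0.     -0.0345] rows tool [ 0.0035  0.114  -0.038 ] z yaw -4.65
tilt fix [-0.0043  0.     -0.0008]
```

```bash
python3 -m creep '[[-0.0043,0,-0.0008,0.0035,0,-0.036,-1],[0,0,0,0,0,0,-1]]';python3 st.py
```

```text
clock: 4.93
eef_pos: [0.522, 0.1647, 0.1092]
ee_rot: [-0.48, 0.479, -0.52, 0.52]
force: [-0.2, 0.7, 1.1]
finger_gap: 0.999
[0.089 0.526 1.521 0.    1.093 0.171] [-0.2  0.7  1.1] [-0.061 -0.09   0.027] 0.9989434305105006
[[-8.180e-02  1.600e-03  9.966e-01]
 [-9.966e-01  2.000e-04 -8.180e-02]
 [-3.000e-04 -1.000e+00  1.600e-03]]
4.9333 [0.522  0.1647 0.1092]
world d [-0.0013  0.0004 -0.0382] rows tool [-0.0011  0.1274 -0.0047] z yaw -4.69
tilt fix [-0.0003  0.     -0.    ]
```

```bash
python3 -m creep '[[0,0,0,-0.001,0.03,-0.006,-1],[0,0,0,0,0.03,-0.002,-1],[0,0,0,0,0.03,-0.002,-1],[0,0,0,0,0.03,-0.002,-1],[0,0,0,0,0,0,-1]]';python3 st.py
```

```text
clock: 5.35
eef_pos: [0.5213, 0.1655, 0.0766]
ee_rot: [-0.483, 0.475, -0.517, 0.523]
force: [0.3, -0.4, -0.0]
finger_gap: 1.001
[0.091 0.567 1.563 0.    0.998 0.173] [ 0.3 -0.4 -0. ] [-0.07  -0.053 -0.031] 1.001224505926455
[[-0.0819  0.013   0.9966]
 [-0.9966  0.0012 -0.082 ]
 [-0.0023 -0.9999  0.0128]]
5.35 [0.5213 0.1655 0.0766]
world d [-0.0006 -0.0004 -0.0056] rows tool [ 0.0016  0.0187 -0.0021] z yaw -4.7
tilt fix [-0.002  -0.     -0.0004]
```

```bash
python3 -m creep '[[-0.002,0,-0.0004,0.0016,0.019,-0.002,-1],[0,0,0,0,0,0,-1]]';python3 st.py;
```

```text
clock: 5.52
eef_pos: [0.5205, 0.1651, 0.0699]
ee_rot: [0.479, -0.48, 0.52, -0.52]
force: [-0.4, -1.0, 0.3]
finger_gap: 1.002
[ 0.09   0.58   1.562 -0.     1.001  0.172] [-0.4 -1.   0.3] [-0.051 -0.066  0.01 ] 1.0016922809089295
[[-8.180e-02 -1.900e-03  9.966e-01]
 [-9.966e-01 -5.000e-04 -8.180e-02]
 [ 7.000e-04 -1.000e+00 -1.800e-03]]
5.5167 [0.5205 0.1651 0.0699]
world d [0.0002 0.     0.0011] rows tool [-0.0001 -0.0036  0.0007] z yaw -4.69
tilt fix [0.0003 0.     0.0001]
```

Centred over the knob, with fingertips about 53 mm above the worktop. Closing now.

```bash
python3 -m creep '[[0,0,0,0,0,0,0.4],[0,0,0,0,0,0,0.5],[0,0,0,0,0,0,0.6],[0,0,0,0,0,0,0.65]]';python3 st.py; python3 -m creep '[[0,0,0,0,0,0,1],[0,0,0,0,0,0,1],[0,0,0,0,0,0,1]]';python3 st.py
```

```text
clock: 5.85
eef_pos: [0.5209, 0.1651, 0.0699]
ee_rot: [0.478, -0.48, 0.52, -0.52]
force: [-0.1, -0.6, 0.2]
finger_gap: 0.719
[ 0.09   0.581  1.561 -0.     1.002  0.172] [-0.1 -0.6  0.2] [-0.03  -0.069 -0.019] 0.7186895449513548
[[-8.190e-02 -2.000e-03  9.966e-01]
 [-9.966e-01 -5.000e-04 -8.190e-02]
 [ 7.000e-04 -1.000e+00 -1.900e-03]]
5.85 [0.5209 0.1651 0.0699]
world d [-0.0002  0.      0.0011] rows tool [-0.     -0.0037 -0.0006] z yaw -4.7
tilt fix [ 0.0003 -0.      0.0001]
clock: 6.1
eef_pos: [0.5211, 0.1651, 0.0704]
ee_rot: [0.479, -0.479, 0.52, -0.52]
force: [0.2, 0.0, -0.3]
finger_gap: 0.497
[ 0.09   0.58   1.561 -0.     1.002  0.173] [ 0.2  0.  -0.3] [-0.044 -0.063 -0.044] 0.4965506722619466
[[-8.180e-02 -9.000e-04  9.966e-01]
 [-9.966e-01 -4.000e-04 -8.180e-02]
 [ 5.000e-04 -1.000e+00 -9.000e-04]]
6.1 [0.5211 0.1651 0.0704]
world d [-0.0004 -0.      0.0006] rows tool [ 0.0001 -0.002  -0.0013] z yaw -4.69
tilt fix [0.0001 0.     0.0001]
```

```bash
python3 -m creep '[[0,0,0,0,0,0,1],[0,0,0,0,0,0,1],[0,0,0,0,0,0,1],[0,0,0,0,0,0,1],[0,0,0,0,0,0,1],[0,0,0,0,0,0,1]]';python3 st.py;python3 - <<'E'
from meas import *
t,s=meas('grip')
cv2.imwrite('pics/grip.png',cv2.resize(s[150:270,300:430],None,fx=5,fy=5,interpolation=cv2.INTER_CUBIC))
E
```

```text
clock: 6.6
eef_pos: [0.5213, 0.165, 0.0706]
ee_rot: [-0.479, 0.479, -0.52, 0.52]
force: [1.0, 0.6, -0.0]
finger_gap: 0.146
[ 9.000e-02  5.790e-01  1.560e+00 -1.000e-03  1.002e+00  1.730e-01] [ 1.   0.6 -0. ] [ 0.004 -0.043  0.002] 0.1464088954784779
[[-8.180e-02 -0.000e+00  9.966e-01]
 [-9.966e-01 -6.000e-04 -8.180e-02]
 [ 6.000e-04 -1.000e+00  0.000e+00]]
6.6 [0.5213 0.165  0.0706]
world d [-0.0006  0.0001  0.0004] rows tool [-0.0001 -0.0012 -0.0022] z yaw -4.69
tilt fix [-0.     -0.      0.0001]
```

View pics/grip.png

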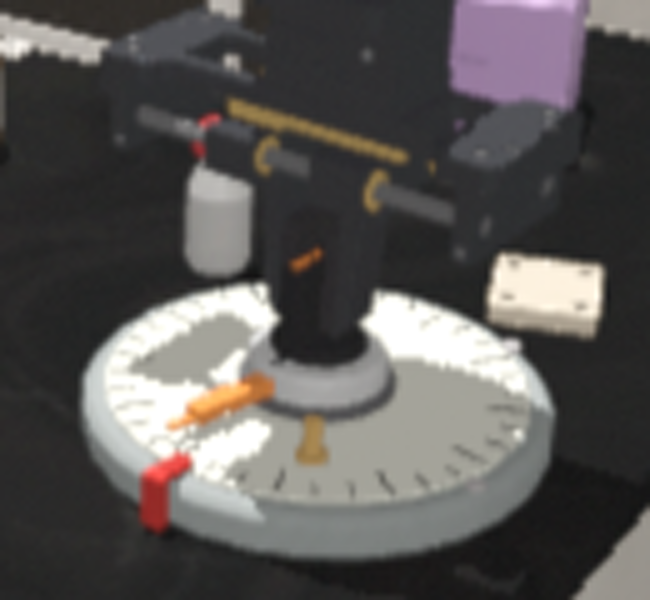

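```bash
python3 -m creep '[[0,-0.006,0,0,0,0,1],[0,-0.006,0,0,0,0,1],[0,-0.006,0,0,0,0,1],[0,0,0,0,0,0,1]]';python3 st.py;python3 -m creep '[[0,-0.006,0,0,0,0,1],[0,-0.006,0,0,0,0,1],[0,-0.006,0,0,0,0,1],[0,-0.006,0,0,0,0,1],[0,-0.006,0,0,0,0,1]]';python3 st.py
```

```text
clock: 7.03
eef_pos: [0.5212, 0.165, 0.0706]
ee_rot: [-0.509, 0.509, -0.491, 0.491]
force: [0.6, -0.1, -0.8]
finger_gap: 0.141
[ 9.000e-02  5.790e-01  1.561e+00 -1.000e-03  1.002e+00  5.500e-02] [ 0.6 -0.1 -0.8] [-0.079 -0.103  0.07 ] 0.1410302814869492
[[ 3.580e-02 -4.000e-04  9.994e-01]
 [-9.994e-01 -5.000e-04  3.580e-02]
 [ 5.000e-04 -1.000e+00 -4.000e-04]]
7.0333 [0.5212 0.165  0.0706]
world d [-0.0005  0.0001  0.0004] rows tool [-0.0004 -0.0012 -0.0017] z yaw 2.05
tilt fix [ 0.0001 -0.      0.0001]
clock: 7.45
eef_pos: [0.521, 0.165, 0.0706]
ee_rot: [-0.553, 0.553, -0.441, 0.441]
force: [-0.6, -0.1, 0.7]
finger_gap: 0.145
[ 0.09   0.579  1.561 -0.     1.002 -0.134] [-0.6 -0.1  0.7] [-0.111 -0.116 -0.058] 0.14476613074542535
[[ 2.229e-01 -1.000e-03  9.748e-01]
 [-9.748e-01 -4.000e-04  2.229e-01]
 [ 2.000e-04 -1.000e+00 -1.000e-03]]
7.45 [0.521  0.165  0.0706]
world d [-0.0003  0.0001  0.0004] rows tool [-0.0006 -0.0013 -0.0009] z yaw 12.88
tilt fix [0.0002 0.     0.    ]
```

```bash
cat > tq.py <<'E'
from h import *
s=arm.read_state();M=rot(s['ee_rot'])
print('T',s['clock'].__round__(3) if hasattr(s['clock'],'__round__') else s['clock'],'bar',(90+np.degrees(np.arctan2(M[1,2],M[0,2]))).round(2),'wz %.3f tau6 %.4f j6 %.4f v6 %.4f'%(s['wrist_torque'][2],s['tau'][5],s['joint_pos'][5],s['joint_velocities'][5]),'F',s['force'].round(1))
E
python3 tq.py
for i in 1; do python3 -m creep '[[0,-0.006,0,0,0,0,1]]' >/dev/null;python3 tq.py;python3 -m creep '[[0,-0.006,0,0,0,0,1]]' >/dev/null;python3 tq.py;python3 -m creep '[[0,-0.006,0,0,0,0,1]]' >/dev/null;python3 tq.py; python3 -m creep '[[0,-0.006,0,0,0,0,1]]' >/dev/null;python3 tq.py;python3 -m creep '[[0,0,0,0,0,0,1]]' >/dev/null;python3 tq.py;python3 -m creep '[[0,0,0,0,0,0,1]]' >/dev/null;python3 tq.py;done
python3 - <<'E'
from meas import *
t,s=meas('g2')
cv2.imwrite('pics/g2.png',cv2.resize(s[190:270,310:420],None,fx=6,fy=6,interpolation=cv2.INTER_CUBIC))
E
```

```text
T 7.45 bar 102.88 wz -0.058 tau6 0.5398 j6 -0.1345 v6 -0.4538 F [-0.6 -0.1  0.7]
T 7.533 bar 105.07 wz -0.050 tau6 0.5388 j6 -0.1727 v6 -0.4549 F [-0.  -0.2 -0.5]
T 7.617 bar 107.26 wz -0.076 tau6 0.5387 j6 -0.2109 v6 -0.4557 F [-0.1  0.1 -0.4]
T 7.7 bar 109.45 wz -0.083 tau6 0.5385 j6 -0.2492 v6 -0.4550 F [0.  1.2 0.9]
T 7.783 bar 111.64 wz -0.068 tau6 0.5385 j6 -0.2874 v6 -0.4552 F [ 0.3 -0.1  0.3]
T 7.867 bar 111.65 wz 0.031 tau6 -0.5101 j6 -0.2876 v6 0.0533 F [ 0.5  0.2 -0.2]
T 7.95 bar 111.55 wz -0.012 tau6 -0.1070 j6 -0.2859 v6 0.0005 F [ 0.4 -0.6  0.3]
```

View pics/g2.png

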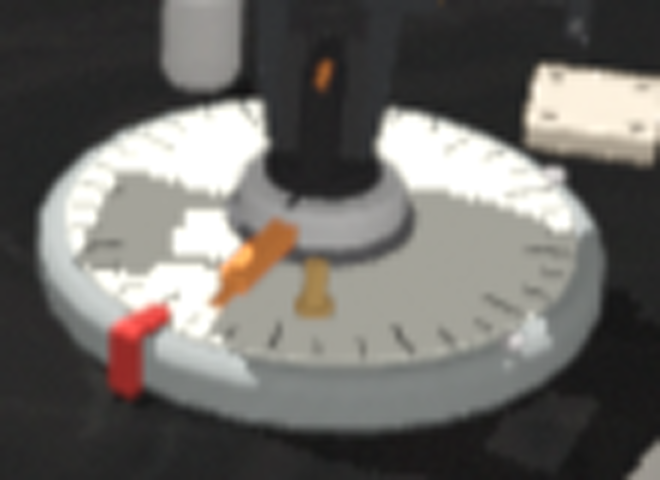

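```bash
python3 -m creep '[[0,-0.006,0,0,0,0,1],[0,-0.006,0,0,0,0,1],[0,-0.006,0,0,0,0,1]]' >/dev/null;python3 tq.py;
python3 -m creep '[[0,-0.0006,0,0,0,0,1]]' >/dev/null;python3 tq.py;python3 -m creep '[[0,-0.0006,0,0,0,0,1]]' >/dev/null;python3 tq.py;python3 -m creep '[[0,-0.0006,0,0,0,0,1]]' >/dev/null;python3 tq.py; python3 -m creep '[[0,-0.0006,0,0,0,0,1]]' >/dev/null;python3 tq.py
```

```text
T 8.3 bar 118.02 wz -0.037 tau6 0.5656 j6 -0.3989 v6 -0.4552 F [-1.4 -0.6  0.9]
T 8.383 bar 118.26 wz 0.014 tau6 -0.4442 j6 -0.4030 v6 0.0006 F [ 0.4 -0.1 -0.7]
T 8.467 bar 118.4 wz -0.069 tau6 -0.1065 j6 -0.4054 v6 -0.0467 F [ 0.4 -0.2 -0.6]
T 8.55 bar 118.55 wz -0.083 tau6 -0.0469 j6 -0.4081 v6 -0.0292 F [-0.2 -0.3  0.5]
T 8.633 bar 118.72 wz -0.063 tau6 -0.0080 j6 -0.4111 v6 -0.0352 F [-0.2 -1.   0.3]
```

```bash
echo "
import sys
sys.exit(1 if s['wrist_torque'][2]<-0.13 else 0)" >> tq.py
python3 -m creep '[[0,-0.002,0,0,0,0,1]]' >/dev/null;python3 tq.py&&python3 -m creep '[[0,-0.002,0,0,0,0,1]]' >/dev/null&&python3 tq.py&&python3 -m creep '[[0,-0.001,0,0,0,0,1]]' >/dev/null&&python3 tq.py&& python3 -m creep '[[0,-0.001,0,0,0,0,1]]' >/dev/null&&python3 tq.py&&python3 -m creep '[[0,-0.001,0,0,0,0,1]]' >/dev/null&&python3 tq.py&&python3 -m creep '[[0,-0.001,0,0,0,0,1]]' >/dev/null&&python3 tq.py&&python3 -m creep '[[0,-0.001,0,0,0,0,1]]' >/dev/null&&python3 tq.py&&python3 -m creep '[[0,-0.001,0,0,0,0,1]]' >/dev/null&&python3 tq.py
python3 - <<'E'
from meas import *
t,s=meas('g3')
cv2.imwrite('pics/g3.png',cv2.resize(s[190:270,310:420],None,fx=6,fy=6,interpolation=cv2.INTER_CUBIC))
E
```

```text
T 8.717 bar 119.42 wz -0.063 tau6 0.2638 j6 -0.4234 v6 -0.1611 F [ 0.2 -0.3 -0.5]
T 8.8 bar 120.19 wz -0.048 tau6 0.1848 j6 -0.4367 v6 -0.1530 F [-0.4  0.   0. ]
T 8.883 bar 120.6 wz -0.053 tau6 -0.0124 j6 -0.4440 v6 -0.0754 F [0.4 0.9 0.3]
T 8.967 bar 121.0 wz -0.056 tau6 0.0371 j6 -0.4509 v6 -0.0857 F [ 0.1 -0.4  0.9]
T 9.05 bar 121.39 wz -0.089 tau6 0.0419 j6 -0.4578 v6 -0.0811 F [ 0.5 -0.3  0.4]
T 9.133 bar 121.79 wz -0.142 tau6 0.0467 j6 -0.4647 v6 -0.0825 F [-0.5  0.2 -0.4]
```

View pics/g3.png

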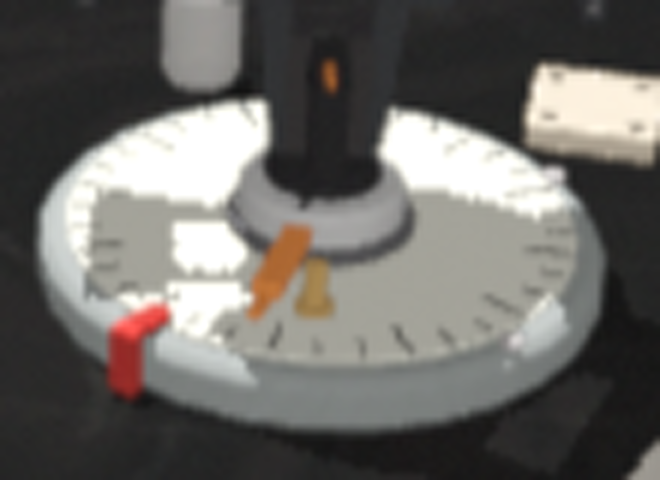

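```bash
python3 tq.py;python3 -m creep '[[0,-0.0008,0,0,0,0,1]]' >/dev/null;python3 tq.py&&python3 -m creep '[[0,-0.0008,0,0,0,0,1]]' >/dev/null&&python3 tq.py&&python3 -m creep '[[0,-0.0008,0,0,0,0,1]]' >/dev/null&&python3 tq.py&& python3 -m creep '[[0,-0.0008,0,0,0,0,1]]' >/dev/null&&python3 tq.py&&python3 -m creep '[[0,-0.0008,0,0,0,0,1]]' >/dev/null&&python3 tq.py&&python3 -m creep '[[0,-0.0008,0,0,0,0,1]]' >/dev/null&&python3 tq.py&&python3 -m creep '[[0,-0.0008,0,0,0,0,1]]' >/dev/null&&python3 tq.py
```

```text
T 9.233 bar 121.77 wz -0.030 tau6 -0.1209 j6 -0.4643 v6 0.0092 F [ 0.3 -0.2 -0.4]
T 9.317 bar 122.06 wz -0.061 tau6 0.0767 j6 -0.4695 v6 -0.0710 F [-0.1  0.5 -0.1]
T 9.4 bar 122.38 wz -0.055 tau6 0.0336 j6 -0.4749 v6 -0.0634 F [-0.1 -1.1  0.3]
T 9.483 bar 122.69 wz -0.085 tau6 0.0322 j6 -0.4804 v6 -0.0664 F [-0.5  0.1  0.3]
T 9.567 bar 123.01 wz -0.101 tau6 0.0284 j6 -0.4860 v6 -0.0661 F [-0.3 -1.7 -0.4]
T 9.65 bar 123.33 wz -0.038 tau6 0.0274 j6 -0.4916 v6 -0.0663 F [ 0.2 -0.4  0.2]
T 9.733 bar 123.65 wz -0.048 tau6 0.0268 j6 -0.4972 v6 -0.0671 F [-0.8 -0.2 -0.7]
T 9.817 bar 123.97 wz -0.073 tau6 0.0266 j6 -0.5028 v6 -0.0664 F [ 0.1 -0.2  1. ]
```

```bash
sed -i 's/<-0.13/<-0.15/' tq.py; python3 -m creep '[[0,-0.0006,0,0,0,0,1]]' >/dev/null;python3 tq.py&&python3 -m creep '[[0,-0.0006,0,0,0,0,1]]' >/dev/null&&python3 tq.py&&python3 -m creep '[[0,-0.0006,0,0,0,0,1]]' >/dev/null&&python3 tq.py&& python3 -m creep '[[0,-0.0006,0,0,0,0,1]]' >/dev/null&&python3 tq.py&&python3 -m creep '[[0,-0.0006,0,0,0,0,1]]' >/dev/null&&python3 tq.py&&python3 -m creep '[[0,-0.0006,0,0,0,0,1]]' >/dev/null&&python3 tq.py&&python3 -m creep '[[0,-0.0006,0,0,0,0,1]]' >/dev/null&&python3 tq.py
```

```text
T 9.9 bar 124.21 wz -0.022 tau6 -0.0107 j6 -0.5071 v6 -0.0483 F [-0.7  0.   0.6]
T 9.983 bar 124.46 wz -0.038 tau6 0.0010 j6 -0.5113 v6 -0.0514 F [-0.2 -0.5  1. ]
T 10.067 bar 124.7 wz -0.081 tau6 0.0026 j6 -0.5155 v6 -0.0501 F [-0.6 -1.   0.2]
T 10.15 bar 124.94 wz -0.053 tau6 0.0039 j6 -0.5196 v6 -0.0501 F [-0.6  0.9 -0. ]
T 10.233 bar 125.18 wz -0.059 tau6 0.0043 j6 -0.5238 v6 -0.0497 F [-0.5 -0.1  0.3]
T 10.317 bar 125.42 wz -0.034 tau6 0.0044 j6 -0.5280 v6 -0.0502 F [-0.8 -0.5  0.9]
T 10.4 bar 125.66 wz -0.045 tau6 0.0045 j6 -0.5322 v6 -0.0494 F [-0.8 -0.7  0.4]
```

```bash
python3 -m creep '[[0,-0.0006,0,0,0,0,1]]' >/dev/null;python3 tq.py&&python3 -m creep '[[0,-0.0006,0,0,0,0,1]]' >/dev/null&&python3 tq.py&&python3 -m creep '[[0,-0.0006,0,0,0,0,1]]' >/dev/null&&python3 tq.py&& python3 -m creep '[[0,-0.0006,0,0,0,0,1]]' >/dev/null&&python3 tq.py
```

```text
T 10.483 bar 125.89 wz -0.088 tau6 0.0045 j6 -0.5364 v6 -0.0504 F [-0.6 -0.1 -0.8]
T 10.567 bar 126.14 wz -0.085 tau6 0.0045 j6 -0.5406 v6 -0.0516 F [ 0.4 -0.6 -0.3]
T 10.65 bar 126.38 wz -0.071 tau6 0.0045 j6 -0.5448 v6 -0.0485 F [-0.8  0.1  0.2]
T 10.733 bar 126.62 wz -0.071 tau6 0.0045 j6 -0.5490 v6 -0.0507 F [ 0.1 -0.7  0.6]
```

```bash
python3 -m creep '[[0,-0.0006,0,0,0,0,1]]' >/dev/null;python3 tq.py&&python3 -m creep '[[0,-0.0006,0,0,0,0,1]]' >/dev/null&&python3 tq.py&&python3 -m creep '[[0,-0.0006,0,0,0,0,1]]' >/dev/null&&python3 tq.py&& python3 -m creep '[[0,-0.0006,0,0,0,0,1]]' >/dev/null&&python3 tq.py&& python3 -m creep '[[0,-0.0006,0,0,0,0,1]]' >/dev/null&&python3 tq.py&& python3 -m creep '[[0,-0.0006,0,0,0,0,1]]' >/dev/null&&python3 tq.py
```

```text
T 10.817 bar 126.86 wz -0.083 tau6 -0.0046 j6 -0.5531 v6 -0.0496 F [-0.3 -0.8 -0.2]
T 10.9 bar 127.09 wz -0.149 tau6 -0.0814 j6 -0.5572 v6 -0.0485 F [ 0.1 -0.6 -0.1]
T 10.983 bar 127.32 wz -0.225 tau6 -0.1591 j6 -0.5612 v6 -0.0469 F [ 0.6 -0.5 -0.6]
```

```bash
python3 -m creep '[[0,0,0,0,0,0,1]]' >/dev/null;python3 tq.py; python3 -m creep '[[0,0,0,0,0,0,1]]' >/dev/null;python3 tq.py; python3 -m creep '[[0,0,0,0,0,0,1]]' >/dev/null;python3 tq.py
```

```text
T 11.067 bar 127.32 wz -0.170 tau6 -0.2750 j6 -0.5614 v6 0.0028 F [-0.1 -0.3  0.8]
T 11.15 bar 127.31 wz -0.211 tau6 -0.2272 j6 -0.5613 v6 -0.0019 F [-0.2  0.4  0.3]
T 11.233 bar 127.3 wz -0.209 tau6 -0.2170 j6 -0.5612 v6 0.0017 F [-0.2 -0.7 -0.1]
```

```bash
python3 -m creep '[[0,0,0,0,0,0,1],[0,0,0,0,0,0,1]]' >/dev/null;python3 tq.py
python3 - <<'E'
from meas import *
t,s=meas('g4')
cv2.imwrite('pics/g4.png',cv2.resize(s[190:270,310:420],None,fx=6,fy=6,interpolation=cv2.INTER_CUBIC))
E
python3 tq.py
```

```text
T 11.4 bar 127.29 wz -0.264 tau6 -0.2062 j6 -0.5611 v6 0.0006 F [-1.  -0.1  0.9]
T 11.5 bar 127.29 wz -0.268 tau6 -0.2053 j6 -0.5611 v6 -0.0011 F [-0.5  0.1  1.3]
```

View pics/g4.png

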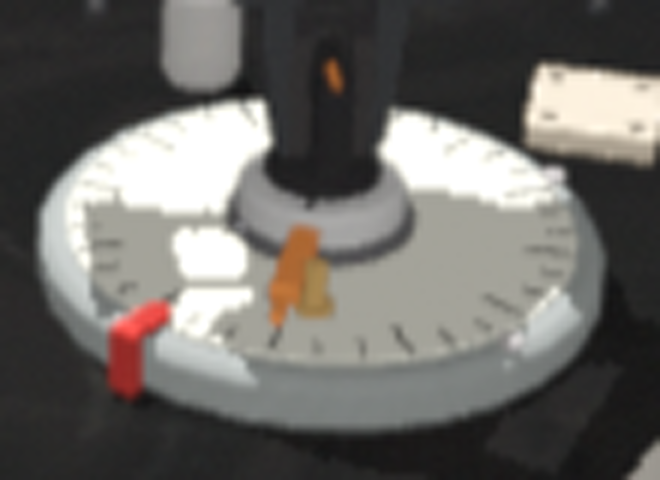

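Resting contact confirmed. The torque rose from about −0.07 to −0.2 N m from bar angle 126.85° and held for more than 0.2 s, which is about 2.5 N on the pin. The picture shows the pointer against the pin at crop (305,285). Now clockwise, stopping short of the mark.

```bash
python3 -m creep '[[0,0.004,0,0,0,0,1],[0,0.006,0,0,0,0,1],[0,0.006,0,0,0,0,1],[0,0.006,0,0,0,0,1],[0,0.006,0,0,0,0,1],[0,0.006,0,0,0,0,1],[0,0.006,0,0,0,0,1],[0,0.006,0,0,0,0,1],[0,0.006,0,0,0,0,1],[0,0.006,0,0,0,0,1]]' >/dev/null;python3 tq.py; python3 -m creep '[[0,0.006,0,0,0,0,1],[0,0.006,0,0,0,0,1],[0,0.006,0,0,0,0,1],[0,0.006,0,0,0,0,1],[0,0.006,0,0,0,0,1],[0,0.006,0,0,0,0,1],[0,0.006,0,0,0,0,1],[0,0,0,0,0,0,1]]' >/dev/null;python3 tq.py
cat > clip.py <<'E'
from meas import *
import sys
t,s=meas(sys.argv[1])
C=np.array([.5209,.1651])
cv2.imwrite(f'pics/{sys.argv[1]}.png',cv2.resize(s[190:270,310:420],None,fx=7,fy=7,interpolation=cv2.INTER_CUBIC))
A=lambda q:np.degrees(np.arctan2(q[1],q[0])).round(2)
for lo,hi,z,nm in((8,25,.030,'ptr'),(0,7,.03,'clip')):
  for p,ce,a in blobs(s,lo,hi,(310,218,372,262),amin=15):
    w=np.array([plane('side',u,v,z)[:2] for u,v in p])-C; r=np.hypot(*w.T)
    print(nm,a,ce.round(1),'r',r.min().round(3),r.max().round(3),[(b,A(w[(r>=b)&(r<b+.012)].mean(0)),int(((r>=b)&(r<b+.012)).sum())) for b in np.arange(.024,.11,.012).round(3) if ((r>=b)&(r<b+.012)).any()])
E
python3 clip.py m1
```

```text
T 12.333 bar 105.76 wz 0.069 tau6 -0.5537 j6 -0.1838 v6 0.4661 F [-0.1 -0.2 -0.7]
T 13.0 bar 90.06 wz 0.016 tau6 0.4954 j6 0.0917 v6 -0.0456 F [ 0.3 -0.1  0.1]
ptr 91 [350.3 232.1] r 0.021 0.077 [(np.float64(0.024), np.float64(85.15), 21), (np.float64(0.036), np.float64(87.24), 27), (np.float64(0.048), np.float64(88.26), 23), (np.float64(0.06), np.float64(90.29), 14), (np.float64(0.072), np.float64(90.84), 3)]
ptr 35 [361.9 237.9] r 0.04 0.074 [(np.float64(0.036), np.float64(119.33), 7), (np.float64(0.048), np.float64(119.03), 11), (np.float64(0.06), np.float64(119.18), 14), (np.float64(0.072), np.float64(119.5), 3)]
clip 91 [331.5 247.8] r 0.09 0.139 [(np.float64(0.084), np.float64(86.31), 7), (np.float64(0.096), np.float64(86.7), 21), (np.float64(0.108), np.float64(88.13), 24)]
```

View pics/m1.png

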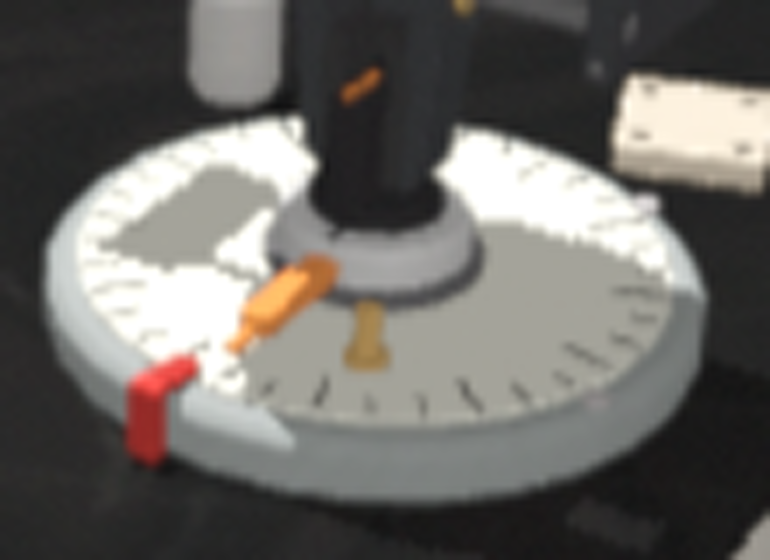

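```bash
python3 - <<'E'
from meas import *
t=cv2.imread('pics/top0.png');s=cv2.imread('pics/side_m1.png')
C=np.array([.5209,.1651])
A=lambda q:np.degrees(np.arctan2(*(np.array(q)[:2]-C)[::-1])).round(2)
p=blobs(t,0,7,(268,220,292,245),smin=90,vmin=60)[0][0]
for u in range(274,288):
    v=p[p[:,0]==u][:,1]
    if len(v): q=plane('top',u,v.mean(),.027);print(u,v.min(),v.max(),A(q),np.hypot(*(q[:2]-C)).round(4))
# subpixel: weight by redness
roi=t[222:245,268:292].astype(float);w=np.clip(roi[:,:,2]-np.maximum(roi[:,:,1],roi[:,:,0])-40,0,None)
vv,uu=np.mgrid[222:245,268:292]
print('weighted',[(c,A(plane('top',(uu*w*(abs(uu-c)<=2)).sum()/(w*(abs(uu-c)<=2)).sum(),(vv*w*(abs(uu-c)<=2)).sum()/(w*(abs(uu-c)<=2)).sum(),.027))) for c in(277,280,283,285)])
for z in(.022,.026,.03,.034):
    q=plane('side',336.3,242.3,z);print(z,A(q),np.hypot(*(q[:2]-C)).round(4))
for T in((285,233.2),(284,233)): print(tri(T,(336.5,242)))
E
python3 -c "
import cv2
t=cv2.imread('pics/top0.png');cv2.imwrite('pics/clipz.png',cv2.resize(t[220:250,268:330],None,fx=12,fy=12,interpolation=cv2.INTER_CUBIC))"
```

```text
275 230 235 83.92 0.1099
276 229 235 83.21 0.1079
277 229 235 83.06 0.1057
278 229 236 83.5 0.1034
279 229 235 82.74 0.1014
280 230 235 83.19 0.099
281 230 235 83.03 0.0969
282 231 235 83.51 0.0945
283 231 235 83.35 0.0924
284 231 234 82.49 0.0903
285 232 234 82.99 0.088
weighted [(277, np.float64(83.32)), (280, np.float64(83.11)), (283, np.float64(83.04)), (285, np.float64(82.98))]
0.022 83.18 0.0851
0.026 85.72 0.09
0.03 87.99 0.0951
0.034 90.03 0.1003
(array([0.53030042, 0.25205919, 0.02439997]), np.float64(0.0022717886694864726))
(array([0.53004875, 0.25380591, 0.02549772]), np.float64(0.0037431598304548236))
```

View pics/clipz.png

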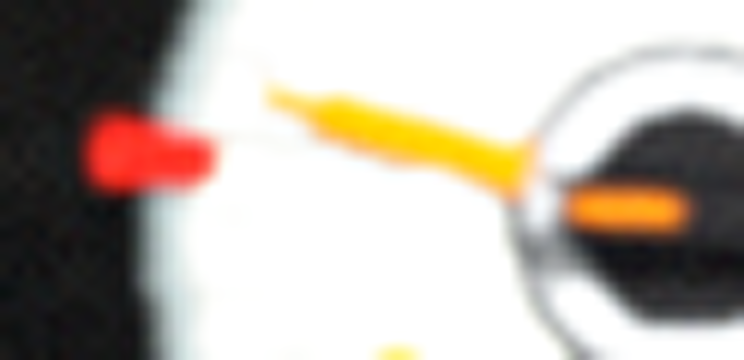

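```bash
python3 -m creep '[[0,0.004,0,0,0,0,1],[0,0.004,0,0,0,0,1],[0,0.003,0,0,0,0,1],[0,0.002,0,0,0,0,1],[0,0.001,0,0,0,0,1],[0,0.0006,0,0,0,0,1]]' >/dev/null;python3 tq.py;python3 -m creep '[[0,0.0006,0,0,0,0,1]]'>/dev/null;python3 tq.py
```

```text
T 13.6 bar 84.57 wz 0.089 tau6 0.0530 j6 0.1875 v6 0.0519 F [-0.5 -0.3  0.5]
T 13.683 bar 84.34 wz 0.071 tau6 0.0143 j6 0.1916 v6 0.0495 F [ 0.5 -0.3  0.1]
```

```bash
python3 -m creep '[[0,0.0008,0,0,0,0,1],[0,0.0008,0,0,0,0,1],[0,0.0006,0,0,0,0,1]]' >/dev/null;python3 tq.py;python3 clip.py m2; python3 tq.py
```

```text
T 13.933 bar 83.49 wz 0.023 tau6 0.0084 j6 0.2066 v6 0.0459 F [ 0.6 -0.7  0.1]
ptr 95 [348.3 231.2] r 0.022 0.079 [(np.float64(0.024), np.float64(77.87), 24), (np.float64(0.036), np.float64(80.62), 28), (np.float64(0.048), np.float64(82.73), 21), (np.float64(0.06), np.float64(83.61), 15), (np.float64(0.072), np.float64(84.65), 4)]
ptr 35 [361.9 237.9] r 0.04 0.074 [(np.float64(0.036), np.float64(119.33), 7), (np.float64(0.048), np.float64(119.03), 11), (np.float64(0.06), np.float64(119.18), 14), (np.float64(0.072), np.float64(119.5), 3)]
clip 91 [331.5 247.8] r 0.09 0.139 [(np.float64(0.084), np.float64(86.31), 7), (np.float64(0.096), np.float64(86.7), 21), (np.float64(0.108), np.float64(88.13), 24)]
T 14.033 bar 83.49 wz 0.068 tau6 0.0982 j6 0.2064 v6 -0.0057 F [-0.2 -0.4 -0.5]
```

View pics/m2.png

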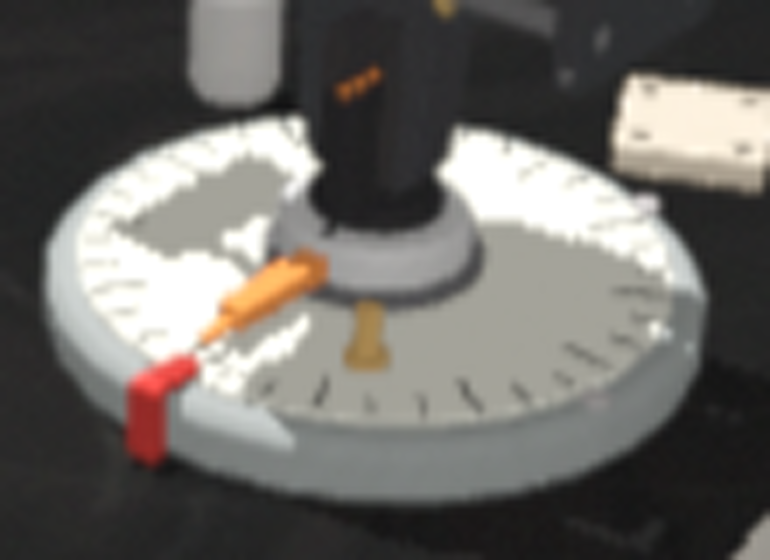

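Pointer tip at crop (205,340) is in line with the red clip's inner end at (190,365). Releasing and lifting straight up.

```bash
python3 -m creep '[[0,0,0,0,0,0,0.6],[0,0,0,0,0,0,0.4],[0,0,0,0,0,0,0.2],[0,0,0,0,0,0,0],[0,0,0,0,0,0,0]]';python3 tq.py; python3 st.py
```

```text
clock: 14.45
eef_pos: [0.5212, 0.1652, 0.0706]
ee_rot: [-0.47, 0.471, -0.527, 0.528]
force: [0.6, 0.3, -0.2]
finger_gap: 0.478
T 14.45 bar 83.49 wz -0.023 tau6 -0.0002 j6 0.2064 v6 0.0027 F [ 0.6  0.3 -0.2]
[ 0.091  0.58   1.56  -0.003  1.002  0.206] [ 0.6  0.3 -0.2] [-0.032 -0.07  -0.023] 0.4782774608375234
[[-1.133e-01  1.000e-04  9.936e-01]
 [-9.936e-01 -2.300e-03 -1.133e-01]
 [ 2.200e-03 -1.000e+00  3.000e-04]]
14.45 [0.5212 0.1652 0.0706]
world d [-0.0005 -0.0001  0.0004] rows tool [ 0.0007 -0.0013 -0.0017] z yaw -6.51
tilt fix [-0.0001 -0.      0.0004]
```

```bash
python3 -m creep '[[0,0,0,0,-0.03,0,0],[0,0,0,0,-0.03,0,0],[0,0,0,0,-0.04,0,0],[0,0,0,0,-0.05,0,0],[0,0,0,0,-0.05,0,0],[0,0,0,0,-0.1,0,0],[0,0,0,0,-0.13,0,0],[0,0,0,0,-0.13,0,0],[0,0,0,0,-0.13,0,0],[0,0,0,0,-0.1,0,0]]'; python3 -m creep '[[0,0,0,-0.1,0,0,0],[0,0,0,-0.12,0,0,0],[0,0,0,-0.12,0,0,0],[0,0,0,-0.12,0,0,0],[0,0,0,-0.12,0,0,0],[0,0,0,-0.12,0,0,0],[0,0,0,-0.1,0,0,0],[0,0,0,0,0,0,0]]'
python3 - <<'E'
from meas import *
t,s=meas('rel')
cv2.imwrite('pics/rel_t.png',cv2.resize(t[185:295,265:425],None,fx=5,fy=5,interpolation=cv2.INTER_CUBIC))
E
```

```text
clock: 15.28
eef_pos: [0.5179, 0.1655, 0.3201]
ee_rot: [0.468, -0.474, 0.529, -0.526]
force: [0.3, -0.3, -0.1]
finger_gap: 0.499
clock: 15.95
eef_pos: [0.5442, 0.4125, 0.3401]
ee_rot: [-0.474, 0.465, -0.526, 0.532]
force: [-0.6, -0.2, -0.9]
finger_gap: 0.502
```

View pics/rel_t.png

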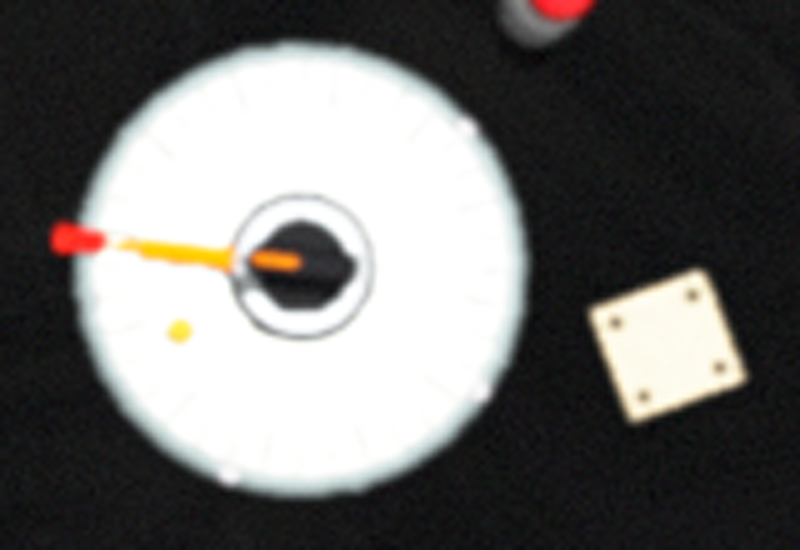

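View pics/side_rel.png

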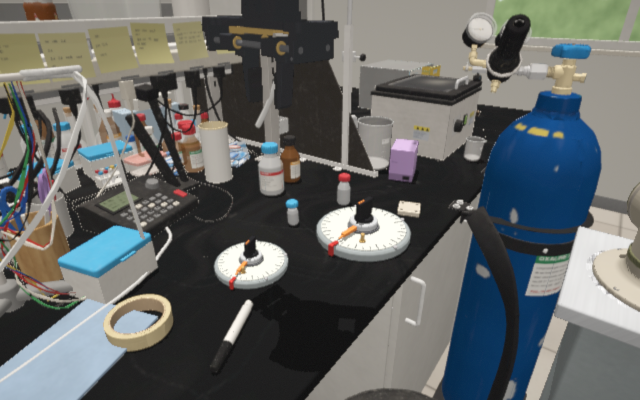

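```bash
python3 - <<'E'
from meas import *
C=np.array([.5209,.1651])
A=lambda q:np.degrees(np.arctan2(q[1],q[0])).round(2)
for f in('top0','top_rel'):
  t=cv2.imread(f'pics/{f}.png')
  for lo,hi,roi,z in((7,34,(286,220,313,245),.031),(0,6,(268,220,290,245),.027),(7,34,(313,225,340,250),.085)):
    for p,ce,a in blobs(t,lo,hi,roi,amin=10):
      w=np.array([plane('top',u,v,z)[:2] for u,v in p])-C;m=w.mean(0);r=np.hypot(*w.T);d=np.linalg.svd(w-m)[2][0];d*=np.sign(d@m)
      print(f,lo,a,ce.round(2),'ang',A(m),'axis',A(d),'far',A(w[r>np.percentile(r,70)].mean(0)),'near',A(w[r<np.percentile(r,40)].mean(0)))
a=cv2.imread('pics/top0.png');b=cv2.imread('pics/top_rel.png')
d=cv2.absdiff(a,b).max(axis=2)
print('vial/plate diffs',d[155:195,290:395].max(),d[235:275,380:420].max())
print(arm.read_state()['clock'])
E
```

```text
top0 7 75 [302.13 231.36] ang 73.74 axis 73.53 far 73.83 near 73.74
top0 0 63 [279.4  232.38] ang 83.14 axis 82.09 far 83.21 near 83.33
top0 7 50 [320.08 236.96] ang 82.86 axis 89.14 far 84.88 near 75.18
top_rel 7 77 [301.   235.34] ang 83.63 axis 82.25 far 83.08 near 84.07
top_rel 0 61 [279.54 232.36] ang 83.09 axis 80.44 far 83.25 near 83.25
top_rel 7 44 [320.18 236.59] ang 78.75 axis 86.12 far 80.68 near 72.22
vial/plate diffs 37 17
16.05
```

```bash
python3 -m creep '[[0,0,0,0,0,0,0],[0,0,0,0,0,0,0]]'; python3 -c "
from plant import arm;print(arm.sign_off())"
```

```text
clock: 16.22
eef_pos: [0.5446, 0.4068, 0.3423]
ee_rot: [-0.473, 0.463, -0.526, 0.533]
force: [-0.2, -0.5, -0.2]
finger_gap: 0.5
the job is handed in; nothing more can be done
None
```

The pointer of the larger table is on the red mark with its backlash taken up, and I handed the job in at about 16 s of the 45 s allowed.

- **Path:** I lifted over a gas regulator standing between the start position and the table, then gripped the black knob from above.
- **Stop pin:** I turned the knob counter-clockwise in small steps until the wrist torque rose from about 0.07 to 0.2 N m. That is about 2.5 N on the pin (up to about 3.5 N by the noisiest readings), held for more than 0.2 s, and the side picture showed the pointer against the pin.
- **Red mark:** I then turned the knob clockwise only, through the play and up to the mark, slowing at the end. I let go with the torque still clockwise, and the arm is clear of everything.
- **Last checks:** From the top picture after release, the pointer stands at 83.1–83.6° and the clip at 83.1–83.2°, so they agree to about half a degree. The clip, vials and plate look unmoved in the before and after pictures.
- **What disagreed:** The side view alone put the clip 1–3° further counter-clockwise, depending on the height assumed for it. I trusted the top view, where height hardly matters.
- **Along the way:** Joint 3 touched its lower limit of 0.22 rad during the first lift and was backed off at once. The wrist force read about 18 N at that moment, far below 120 N.

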